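# Sort capped valve cartridges by weight

### The job

The two look-alike valve cartridges in the wooden rack may each be complete (heavy, over half a kilo) or gutted (light, about 0.2 kg). One at a time, lift each just clear of the rack, hold it still there a moment to feel its weight, and put it away before taking the other: a heavy one nose-down into a free bore of the steel block, pushed down gently until its can sits flush on the block, a light one set down gently, upright, in an empty pocket of the aluminium scrap tray. Leave everything else in its place.

Things in the scene. Friction and masses are not known exactly. Their poses are not given: they have to be found in the camera images.
- cart1_mid (a point): centre of one cartridge, half-way up: a black can 52 mm in diameter, 55 mm high, on a steel nose 34 mm in diameter, 35 mm long, foot chamfered 3 mm; thin 8 mm stud on top; z along its axis. Foot 45 mm below, can's underside 10 mm below, can's mid-height (grip there) 17 mm above this point. Heavy: 0.52-0.62 kg, light: 0.19 kg; both may be heavy or both light. The insert may rattle.
- cart2_mid (a point): centre of the other cartridge, half-way up: a black can 52 mm in diameter, 55 mm high, on a steel nose 34 mm in diameter, 35 mm long, foot chamfered 3 mm; thin 8 mm stud on top; z along its axis. Foot 45 mm below, can's underside 10 mm below, can's mid-height (grip there) 17 mm above this point. Heavy: 0.52-0.62 kg, light: 0.19 kg; both may be heavy or both light. The insert may rattle.
- rack: fixed wooden rack, 90 x 210 x 45 mm (x, y, z), origin under its centre; two loose through holes 41 mm in diameter at y = -55 and +55 mm in its frame, in each a cartridge hangs nose-down, its can resting on the rack; lifted 5 mm the can is clear of the rack while the nose is still in the hole
- block: fixed grey steel block, 210 x 90 x 50 mm (x, y, z), origin under its centre, for the heavy cartridges: two upright bores in its top
- tray: fixed aluminium scrap tray, 270 x 100 mm outside (x, y), walls and two partitions 30 mm high, 3 mm thick, origin under its centre: three pockets in a row along x, the one at +x holding a solenoid coil, the other two empty, for the light cartridges
- bore0 (a point): centre of the mouth of a bore in the block's top, 36.5 mm in diameter, 2 mm chamfer, z up. Inside, a stiff brass plug stands 21 to 26 mm below the mouth: the nose must push it down, which takes about 8 N (more than a cartridge's weight); it does not spring back. Home: the can rests on the block's top, the cartridge's centre 10 mm above this point
- pocket0 (a point): centre of the floor of an empty tray pocket, 85 mm (tray x) by 94 mm (tray y), flat; a cartridge standing there has its centre 45 mm above this point
- bore1 (a point): centre of the mouth of a bore in the block's top, 36.5 mm in diameter, 2 mm chamfer, z up. Inside, a stiff brass plug stands 21 to 26 mm below the mouth: the nose must push it down, which takes about 8 N (more than a cartridge's weight); it does not spring back. Home: the can rests on the block's top, the cartridge's centre 10 mm above this point
- pocket1 (a point): centre of the floor of an empty tray pocket, 85 mm (tray x) by 94 mm (tray y), flat; a cartridge standing there has its centre 45 mm above this point
- coil: bystander: solenoid coil, a black block 45 x 40 x 36 mm lying in the tray's third pocket (origin under its centre)
- adapter: bystander: small brass threaded adapter, 30 mm across, 22 mm high, standing on the rack between the two cartridges (origin under its centre)
- gauge: bystander: dial gauge lying on its back beyond the rack, 62 mm across, 26 mm high (origin under its centre)
- elbow: bystander: steel pipe elbow near the robot, 45 mm high and 58 mm long (origin under its upright leg)
- carton: bystander: small plain carton, 70 x 55 x 50 mm, beyond the rack (origin under its centre)
- wrench: bystander: steel wrench, 180 mm long, lying flat near the robot (origin under its middle)
- reel: bystander: flat grey plastic reel, 60 mm across, 36 mm high, beyond the rack (origin under its centre)

How it is judged:
By the outcome, as a careful person would: the job done as asked, in the order asked, and still so for the second after the job is handed in, with the robot touching nothing.
It also fails if it takes over 59 s, if anything falls off the work surface, if the arm or the gripper's body presses on something with over 40 N, if the wrist force passes 120 N, or if a joint passes its speed limit or range.

### The arm

A 6-joint arm with a two-finger parallel gripper is mounted at the origin on the work surface. World frame = base frame: x ahead of the robot, y to its left, z up, the work surface at z = 0. Lengths are in mm, angles in degrees, forces in N, time in s.
With the tool pointing down it reaches from about 350 to 850 mm from the base axis. Payload 8.1 kg.
Tool frame: the origin (TCP) lies midway between the tips of the shut fingers; the grasp point (between the pads) lies 19 mm behind it; z points along the fingers, y is the direction in which the jaws open and shut (so a half turn about z gives the same grasp; the last joint's range is limited). The gripper opens to 85 mm and grips with 20 to 120 N. Pads are 22 mm wide; open, the fingers measure 114 mm over their backs; the gripper's body (76 mm by 85 mm) begins 54 mm behind the grasp point. The pads swing forward as they close: fully open they stand 13 mm farther back than shut.
Start: joints at [-77.773, 7.471, 85.268, -0, 87.261, -4.893], TCP at [176.644, -573.413, 231.292] pointing down, gripper open.
Joint ranges: [-169.43, 169.43], [-51.17, 129.36], [1.28, 143.12], [-76.62, 256.62], [0, 156.53], [-152.29, 152.29]. Speed limits (degrees/s): [136.94, 136.94, 159.86, 180, 180, 180].

### API

Orientations are given as [roll, pitch, yaw] about the fixed x, y, z axes, in that order (R = Rz(yaw) Ry(pitch) Rx(roll)).
In Python, from bench import telemetry, snapshot, camera_params, job gives the robot as it stands. The module is installed in compiled form; this text tells all that it offers.
- The arm moves only by the shell command python3 -m jog 'ROWS' [FORCE]. ROWS is JSON, a list that holds one entry, the list of rows, each a list of 7 numbers: the shift along the tool's x, y, z in units of 50 mm (1.0 is 50 mm), then the turn, a rotation vector about the tool's x, y, z in units of 2 pi rad (1.0 is 2 pi rad), then the opening, from 0 (shut) to 1 (fully open). In form: [[[dx, dy, dz, rx, ry, rz, claw], ...]]. A call has 1 to 12 rows; each row shifts and turns the commanded pose from where the row before left it, along the tool's axes as they then stand; what a row does not reach is not made up. A row lasts 1/8 s, in which the tool goes at most 62.5 mm and 10.7 degrees, less where a joint would pass 70% of its speed; a pose out of reach is approached as far as the arm can. A call with a number of a shift or a turn outside -1 to 1 is refused whole. A call with a gripper value outside its range is refused whole. The fingers move at their own pace and stop on an object; FORCE is the grip in N (left out, the last holds). Time passes only in rows, so rows that do not move let the fingers close. It gives the time, the measured TCP pose, the force and the opening at its end, in the units of the state.
- telemetry.sense(): the state, without advancing time (a new reading comes with each control period).
- snapshot(name): name is "side" or "top"; returns (picture, depth): 384x512x3 uint8, red, green, blue; 384x512 float32, mm along the optical axis (not along the pixel's ray), 0 where there is no reading.
- camera_params(name): a dict with "K" (3x3 intrinsics, pixels), "extrinsics" (4x4, takes a point from camera to world coordinates). Camera axes: x right, y down, z forward; pixel columns grow to the right and rows downward; lengths in mm; the calibration is good to about 2 mm. A picture is of the moment at which its call begins. camera_params takes no time and is no camera call.
- job.hand_in(): hands the job in, once; it reports no verdict.
The state is a dict: "time": time; "joint_pos": joint angles; "qd": joint speeds; "joint_efforts": joint torques, N m; "tool_pos": TCP position; "tcp_rot": TCP orientation; "ft_force": force on the tool from outside, world axes, zero at the start; "wrist_torque": the same for the moment, N m; "finger_gap": finger opening in mm.
Only numpy, scipy, OpenCV 4.12 (cv2) and the standard library are available. Lean on these libraries where they do the work, as an engineer would, in place of code of your own. Each camera call takes 0.05 s, during which the arm holds its last target. There are 200 camera calls.

## Working session

There is one attempt and no reset: what is moved stays moved. The work goes in short steps, Python scripts to look and compute and a shell command to move; the robot and the scene stay as the last step left them, time stands still between calls to the robot, and variables do not carry over. Pictures are saved under pics/ and viewed, about 8 in all and at most 12, crops included, and the job is handed in when it is done.

```bash
mkdir -p pics; cat > h.py <<'E'
import numpy as np, cv2
from bench import telemetry, snapshot, camera_params, job
def cloud(name):
    im,d=snapshot(name); p=camera_params(name); K=np.array(p["K"]); T=np.array(p["extrinsics"])
    v,u=np.mgrid[:384,:512]
    P=np.stack([(u-K[0,2])/K[0,0]*d,(v-K[1,2])/K[1,1]*d,d],-1)@T[:3,:3].T+T[:3,3]
    P[d==0]=np.nan
    return im,P
E
python3 - <<'E'
from h import *
print(telemetry.sense())
for n in ("top","side"):
    im,P=cloud(n); np.save(n+".npy",P); cv2.imwrite(n+".png",im[:,:,::-1])
    cv2.imwrite(f"pics/{n}0.png",cv2.resize(im[:,:,::-1],(800,600)))
    print(n,np.array(camera_params(n)["extrinsics"]).round(2).tolist(),camera_params(n)["K"])
E
```

```text
{'time': 0.0, 'joint_pos': array([-7.77728527e+01,  7.51582400e+00,  8.53290811e+01,  8.23839807e-04,
        8.72624057e+01, -4.89505247e+00]), 'qd': array([-0.03184034,  0.08385422, -0.07429337,  0.057374  ,  0.03734676,
       -0.04792757]), 'joint_efforts': array([-6.02269374e-04, -5.69399822e+01, -5.00552452e+01, -2.16014400e-04,
        1.45101536e-02,  2.93753135e-05]), 'tool_pos': array([ 176.53518762, -572.86263136,  230.23887863]), 'tcp_rot': array([-1.79893151e+02, -9.97674365e-03,  1.71221504e+01]), 'ft_force': array([ 0.32573052,  0.22620813, -0.73875882]), 'wrist_torque': array([0.01478358, 0.03014104, 0.00369732]), 'finger_gap': 85.53050313656067}
top [[0.02, -0.98, 0.18, 450.0], [-1.0, -0.03, -0.0, -15.18], [0.01, -0.18, -0.98, 816.58], [0.0, 0.0, 0.0, 1.0]] [[361.42134963   0.         249.02523532]
 [  0.         361.42134963 185.61347685]
 [  0.           0.           1.        ]]
side [[0.77, -0.49, 0.4, 218.1], [-0.64, -0.58, 0.51, -472.33], [-0.02, -0.65, -0.76, 741.05], [0.0, 0.0, 0.0, 1.0]] [[444.73601608   0.         255.56088881]
 [  0.         444.73601608 189.05658916]
 [  0.           0.           1.        ]]
```

View pics/top0.png

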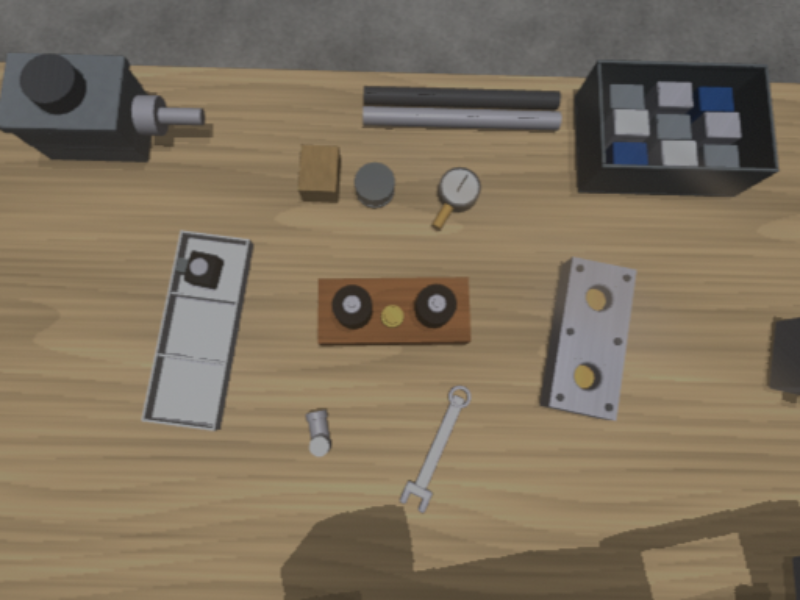

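View pics/side0.png

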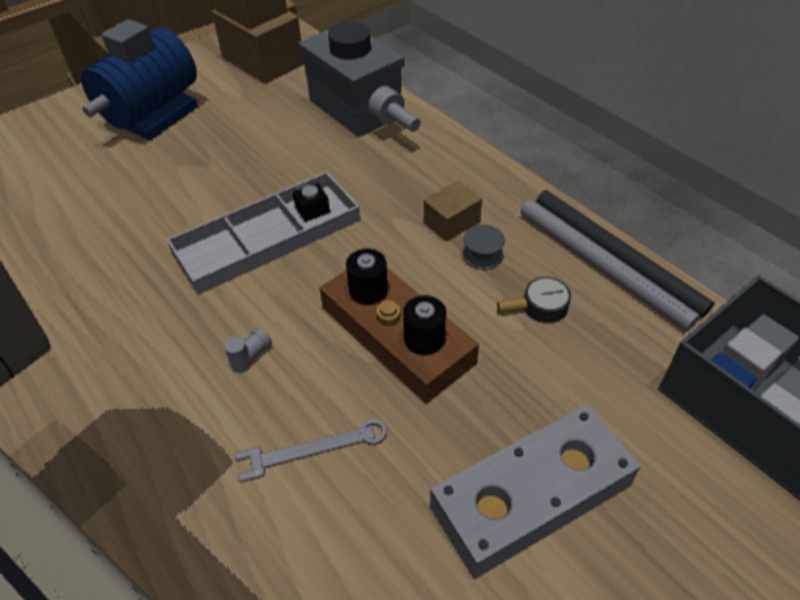

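Top view (800x600 scaled): cans at (352,305) and (436,305), adapter between them, bores at (598,298) and (585,377), tray on the left with its coil in the upper (+x) pocket, and the two lower pockets empty. The side view agrees. Next I measure.

```bash
cat > m.py <<'E'
from h import *
from scipy.optimize import least_squares
def circ(Q,r=None):
    f=lambda p: np.hypot(Q[:,0]-p[0],Q[:,1]-p[1])-(r or p[2])
    s=least_squares(f,[*np.median(Q,0),r or 20],loss="soft_l1",f_scale=1.); return s.x.round(1),len(Q)
def rays(n,z):
    p=camera_params(n);K=np.array(p["K"]);T=np.array(p["extrinsics"])
    v,u=np.mgrid[:384,:512]; D=np.stack([(u-K[0,2])/K[0,0],(v-K[1,2])/K[1,1],np.ones(u.shape)],-1)@T[:3,:3].T
    return T[:3,3]+D*((z-T[2,3])/D[...,2])[...,None]
E
python3 - <<'E'
from m import *
for n in ("top","side"):
    P=np.load(n+".npy"); z=P[...,2]; print(n)
    def reg(x0,x1,y0,y1,z0,z1): return (P[...,0]>x0)&(P[...,0]<x1)&(P[...,1]>y0)&(P[...,1]<y1)&(z>z0)&(z<z1)
    def rect(m):
        r=cv2.minAreaRect(P[m][:,:2].astype(np.float32)); return np.round(r[0],1),np.round(r[1],1),round(r[2],1),"zmed",np.median(z[m]).round(1)
    b=reg(300,600,-400,-150,42,56); print("block",rect(b))
    m=reg(300,600,-120,150,40,49);print("rack",rect(m))
    t=reg(250,600,150,420,24,36);print("tray",rect(t))
    c=reg(300,600,-120,150,90,104)
    k,l,s,cc=cv2.connectedComponentsWithStats(c.astype(np.uint8))
    for i in range(1,k):
        if s[i,4]>60:
            Q=P[l==i][:,:2]; print("can rect",cv2.minEnclosingCircle(Q.astype(np.float32)),Q.mean(0),np.median(P[l==i][:,2]))
    st=reg(300,600,-120,150,104.5,125)
    k,l,s,cc=cv2.connectedComponentsWithStats(st.astype(np.uint8))
    for i in range(1,k): 
        if s[i,4]>3: print("stud",P[l==i].mean(0).round(1),s[i,4])
    a=reg(300,600,-120,150,60,72); print("adapter?",P[a].mean(0) if a.any() else None,a.sum())
    R=rays(n,np.median(z[b])); 
    hull=cv2.boxPoints(cv2.minAreaRect(P[b][:,:2].astype(np.float32)))
    ins=np.array([cv2.pointPolygonTest(hull,tuple(map(float,q)),True)>8 for q in R[...,:2].reshape(-1,2)]).reshape(z.shape)
    h=ins&~(z>np.median(z[b])-2.5)
    k,l,s,cc=cv2.connectedComponentsWithStats(h.astype(np.uint8))
    for i in range(1,k):
        if s[i,4]>60:
            mm=(l==i).astype(np.uint8); e=cv2.morphologyEx(mm,cv2.MORPH_GRADIENT,np.ones((3,3)))>0
            print("bore",circ(R[e][:,:2]),R[l==i].mean(0).round(1), "area r",np.nanmin(z[l==i]),s[i,4])
    # rectified at 0.5 mm/px
    im=cv2.imread(n+".png"); p=camera_params(n);K=np.array(p["K"]);T=np.array(p["extrinsics"]);W=np.linalg.inv(T)
    def rectify(x0,y0,w,h,zz,name):
        g=np.stack(np.meshgrid(y0-np.arange(w)*.5,x0-np.arange(h)*.5),-1); X=np.stack([g[...,1],g[...,0],0*g[...,0]+zz],-1)
        C=X@W[:3,:3].T+W[:3,3]; uv=C@K.T; uv=(uv[...,:2]/uv[...,2:]).astype(np.float32)
        cv2.imwrite(name,cv2.remap(im,uv,None,cv2.INTER_CUBIC))
    rectify(560,-200,380,480,50,f"rect_{n}.png")
A=cv2.imread("rect_top.png");B=cv2.imread("rect_side.png");cv2.imwrite("pics/rect.png",np.hstack([A,B]))
E
```

```text
top
block (array([ 520.1, -295.5]), array([ 91.4, 177. ]), 79.6, 'zmed', np.float64(50.3))
rack (array([485. , -19.2]), array([200.4, 230.9]), 89.4, 'zmed', np.float64(45.5))
tray (array([503.5, 252.1]), array([101.4, 201.9]), 84.0, 'zmed', np.float64(29.6))
can rect ((564.0626831054688, 29.24587059020996), 25.975772857666016) [563.22112737  29.05993942] 100.63900206823962
can rect ((567.9491577148438, -79.6093978881836), 26.05014991760254) [567.22207726 -79.04489987] 100.46272339378248
stud [565.2  28.1 106.8] 49
stud [567.4 -81.  106.4] 58
stud [562.2  39.1 105. ] 5
adapter? [553.98920563 -23.01556844  66.01478594] 167
bore (array([ 587.6, -308.3,   16.9]), 127) [ 587.2 -308.1   50.3] area r 20.007911996287817 179
bore (array([ 482.3, -288. ,   18.7]), 155) [ 482.2 -288.    50.3] area r 12.214975788268248 245
side
block (array([ 518.6, -295. ]), array([ 91.2, 179.2]), 79.3, 'zmed', np.float64(49.2))
rack (array([483.7, -18.8]), array([200.9, 234.8]), 89.3, 'zmed', np.float64(44.4))
tray (array([502.6, 252.1]), array([104.9, 204.9]), 84.1, 'zmed', np.float64(27.9))
can rect ((562.186767578125, 29.448333740234375), 27.53000259399414) [558.88103608  26.42245467] 99.34502505675204
can rect ((565.0703735351562, -78.93852996826172), 27.361238479614258) [563.16007532 -81.87591274] 99.38692105511666
stud [562.4  28.7 106.6] 28
stud [564.2 -79.6 106.7] 30
adapter? [551.78564074 -34.50304882  65.84098618] 306
bore (array([ 585.5, -308.3,   17.3]), 172) [ 585.3 -308.5   49.2] area r 21.898504266707278 288
bore (array([ 479.4, -288.4,   18.2]), 187) [ 479.3 -288.6   49.2] area r 18.617641606812867 371
```

View pics/rect.png

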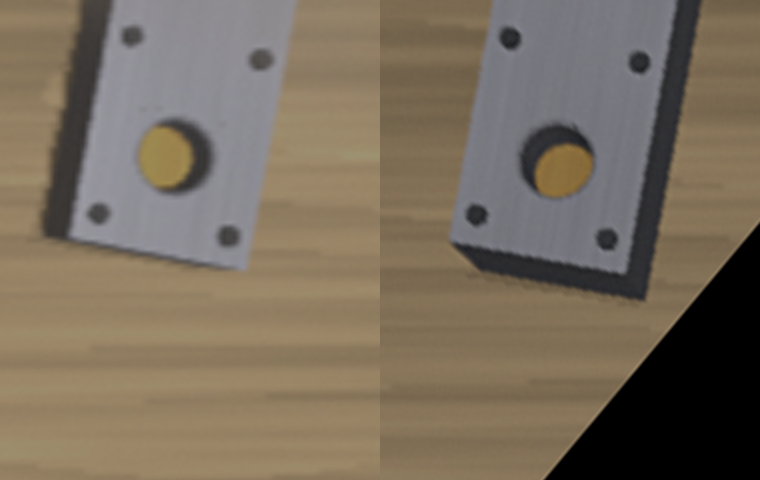

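Near bore: left (top) at about (175,156) and right (side) at about (557,161). The two cameras disagree by about 2 mm in x, so I'll average them. My regions were clipped at x = 600, so I'm widening them for the far bore, rack and tray.

```bash
python3 - <<'E'
from m import *
for n in ("top","side"):
    P=np.load(n+".npy"); z=P[...,2]; print(n)
    def reg(x0,x1,y0,y1,z0,z1): return (P[...,0]>x0)&(P[...,0]<x1)&(P[...,1]>y0)&(P[...,1]<y1)&(z>z0)&(z<z1)
    def big(m):
        k,l,s,_=cv2.connectedComponentsWithStats(m.astype(np.uint8)); return l==1+np.argmax(s[1:,4])
    def rect(m):
        r=cv2.minAreaRect(P[m][:,:2].astype(np.float32)); return np.round(r[0],1),np.round(r[1],1),round(r[2],1),"zmed",np.median(z[m]).round(1)
    b=big(reg(400,660,-400,-200,45,54)); print("block",rect(b)); print("rack",rect(big(reg(480,680,-140,110,42,48))))
    print("tray",rect(big(reg(370,690,170,400,24,36))))
    zb=np.median(z[b]); R=rays(n,zb)
    hull=cv2.boxPoints(cv2.minAreaRect(P[b][:,:2].astype(np.float32)))
    ins=np.array([cv2.pointPolygonTest(hull,tuple(map(float,q)),True)>8 for q in R[...,:2].reshape(-1,2)]).reshape(z.shape)
    k,l,s,cc=cv2.connectedComponentsWithStats((ins&~(z>zb-2.5)).astype(np.uint8))
    for i in range(1,k):
        if s[i,4]>60:
            e=cv2.morphologyEx((l==i).astype(np.uint8),cv2.MORPH_GRADIENT,np.ones((3,3)))>0
            print("bore",circ(R[e][:,:2]),R[l==i].mean(0).round(1),s[i,4])
E
python3 -m jog '[[[0,0,0,0,0,-0.029,1],[0.6,0.3,0,0,0,-0.029,1],[0.9,0.3,0,0,0,-0.029,1],[1,0.5,0,0,0,-0.029,1],[1,0.6,0,0,0,-0.029,1],[1,0.6,0,0,0,-0.029,1],[1,0.6,0,0,0,-0.029,1],[1,0.6,0,0,0,0,1],[1,0.6,0,0,0,0,1],[1,0.6,0,0,0,0,1],[1,0.6,0,0,0,0,1],[0,0,0,0,0,0,1]]]'
```

```text
top
block (array([ 536.6, -298.7]), array([ 91.4, 210.4]), 79.4, 'zmed', np.float64(50.4))
rack (array([567.1, -25.9]), array([ 90.6, 209.3]), 2.2, 'zmed', np.float64(45.5))
tray (array([537.6, 248.5]), array([101.4, 270.6]), 84.0, 'zmed', np.float64(29.7))
bore (array([ 590.3, -308.7,   18.5]), 145) [ 590.3 -308.7   50.4] 222
bore (array([ 482.4, -288.1,   18.8]), 157) [ 482.3 -288.1   50.4] 246
side
block (array([ 534.3, -298. ]), array([ 91.2, 211. ]), 79.3, 'zmed', np.float64(49.3))
rack (array([564.5, -24.3]), array([ 92. , 212.1]), 2.3, 'zmed', np.float64(44.4))
tray (array([535.1, 248.7]), array([105.1, 270.3]), 84.0, 'zmed', np.float64(27.8))
bore (array([ 587.6, -308.6,   18.5]), 189) [ 587.4 -308.8   49.3] 330
bore (array([ 479.4, -288.4,   18.2]), 187) [ 479.3 -288.6   49.3] 371
time: 1.6
tool_pos: [563.2, -224.3, 230.7]
tcp_rot: [-180.0, -0.1, 90.5]
ft_force: [0.0, -0.9, -0.1]
finger_gap: 85.4
```

Sizes and bore spacing (109.9 mm vs about 110) check out. Averages:
- bores: (588.9, -308.7) and (480.9, -288.3)
- cans: A (563.4, 29.2) and B (567, -80)
- free pockets: (536.4, 248.6) and (448.9, 257.8)

I take B first with the jaws along world x, which keeps them clear of the adapter.

```bash
python3 -m jog '[[[0.96,0.03,0,0,0,0.0014,1],[0.96,0.03,0,0,0,0,1],[0.966,0.016,0,0,0,0,1],[0,0,0,0,0,0,1],[0,0,0.8,0,0,0,1],[0,0,0.8,0,0,0,1],[0,0,0.7,0,0,0,1],[0,0,0.5,0,0,0,1],[0,0,0.2,0,0,0,1],[0,0,0.2,0,0,0,1],[0,0,0,0,0,0,1],[0,0,0,0,0,0,1]]]'
python3 - <<'E'
from h import *
im,P=snapshot("side"); cv2.imwrite("pics/s1.png",cv2.resize(im[90:300,150:430,::-1],(800,600)))
E
```

```text
time: 3.1
tool_pos: [566.6, -84.4, 72.4]
tcp_rot: [179.9, 0.0, 89.7]
ft_force: [-0.1, 0.3, -0.9]
finger_gap: 85.9
```

View pics/s1.png

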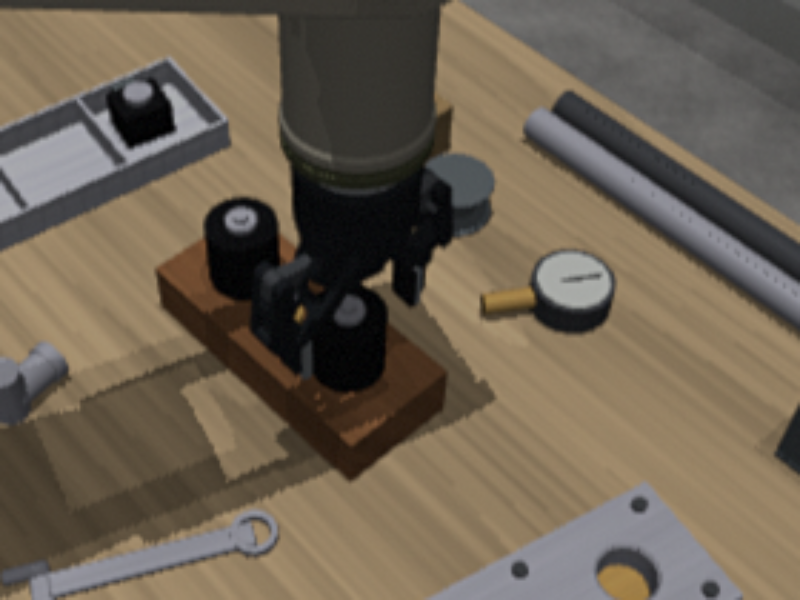

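Fingers straddle can B (about (345,335) in the crop). I'm correcting y by +4.4 mm, lowering and gripping.

```bash
python3 -m jog '[[[0.088,0,0,0,0,0,1],[0,0,0.2,0,0,0,1],[0,0,0.2,0,0,0,1],[0,0,0,0,0,0,1]]]' 60
python3 -m jog '[[[0,0,0,0,0,0,0],[0,0,0,0,0,0,0],[0,0,0,0,0,0,0],[0,0,0,0,0,0,0],[0,0,0,0,0,0,0],[0,0,0,0,0,0,0],[0,0,0,0,0,0,0]]]' 60
```

```text
time: 3.65
tool_pos: [564.5, -79.3, 49.5]
tcp_rot: [-179.8, -0.0, 89.7]
ft_force: [0.0, -0.6, 0.1]
finger_gap: 85.3
time: 4.53
tool_pos: [566.6, -79.8, 52.1]
tcp_rot: [179.9, 0.0, 89.7]
ft_force: [1.1, -0.4, 5.6]
finger_gap: 51.1
```

```bash
python3 -m jog '[[[0,0,-0.08,0,0,0,0],[0,0,-0.08,0,0,0,0],[0,0,0,0,0,0,0],[0,0,0,0,0,0,0],[0,0,0,0,0,0,0]]]'; for i in 1 2 3 4; do python3 -m jog '[[[0,0,0,0,0,0,0],[0,0,0,0,0,0,0]]]' | grep -E "tool_pos|force|gap"; done
```

```text
time: 5.15
tool_pos: [565.5, -79.6, 58.9]
tcp_rot: [-180.0, -0.0, 89.7]
ft_force: [-1.0, -0.7, -6.0]
finger_gap: 51.3
tool_pos: [565.8, -79.6, 59.2]
ft_force: [0.5, 0.2, -6.2]
finger_gap: 51.1
tool_pos: [565.9, -79.6, 59.3]
ft_force: [0.3, -0.6, -5.6]
finger_gap: 50.9
tool_pos: [565.9, -79.7, 59.3]
ft_force: [-0.6, -0.6, -5.9]
finger_gap: 51.0
tool_pos: [565.9, -79.6, 59.3]
ft_force: [0.0, 1.1, -5.7]
finger_gap: 51.3
```

Steady at about 5.8 N, so B is heavy. It goes to the far bore. I lift, carry and then check.

```bash
python3 -m jog '[[[0,0,-0.5,0,0,0,0],[0,0,-0.6,0,0,0,0],[0,0,-0.5,0,0,0,0],[-0.3,0,0,0,0,0,0],[-0.7,0.1,0,0,0,0,0],[-0.8,0.12,0,0,0,0,0],[-0.8,0.12,0,0,0,0,0],[-0.8,0.12,0,0,0,0,0],[-0.7,0,0,0,0,0,0],[-0.48,0,0,0,0,0,0],[0,0,0,0,0,0,0],[0,0,0,0,0,0,0]]]'; python3 -m jog '[[[0,0,0,0,0,0,0],[0,0,0,0,0,0,0]]]'
```

```text
time: 7.65
tool_pos: [587.3, -308.2, 138.4]
tcp_rot: [-179.9, -0.1, 89.7]
ft_force: [-0.1, 0.2, -4.9]
finger_gap: 50.9
time: 7.9
tool_pos: [587.9, -307.9, 139.4]
tcp_rot: [180.0, -0.0, 89.8]
ft_force: [0.3, 1.5, -5.7]
finger_gap: 51.2
```

```bash
python3 -m jog '[[[-0.016,0.02,0.2,0,0,0,0],[0,0,0.3,0,0,0,0],[0,0,0.25,0,0,0,0],[0,0,0,0,0,0,0],[0,0,0,0,0,0,0],[0,0,0,0,0,0,0]]]'
python3 - <<'E'
from h import *
im,P=cloud("side"); cv2.imwrite("pics/s2.png",cv2.resize(im[200:350,300:500,::-1],(800,600),interpolation=cv2.INTER_CUBIC))
z=P[...,2]; x=P[...,0]; y=P[...,1]
for lo,hi in((60,86),(66,78),(96,120),(100,110)):
    m=(z>lo)&(z<hi)&(abs(x-589)<40)&(abs(y+309)<40)
    Q=P[m][:,:2]; 
    if len(Q)>20:
        from scipy.optimize import least_squares
        r=17 if hi<90 else 26
        s=least_squares(lambda p:np.hypot(*(Q-p).T)-r,[589,-309],loss="soft_l1"); print(lo,hi,s.x.round(1),len(Q),np.abs(s.fun).mean().round(2))
E
```

```text
time: 8.65
tool_pos: [589.2, -309.9, 102.7]
tcp_rot: [179.9, 0.0, 89.7]
ft_force: [-1.2, 0.6, -5.2]
finger_gap: 50.8
60 86 [ 588.1 -308.6] 76 0.51
66 78 [ 587.9 -308.6] 55 0.49
96 120 [ 585.3 -307.4] 151 2.21
100 110 [ 587.2 -308.3] 56 0.91
```

View pics/s2.png

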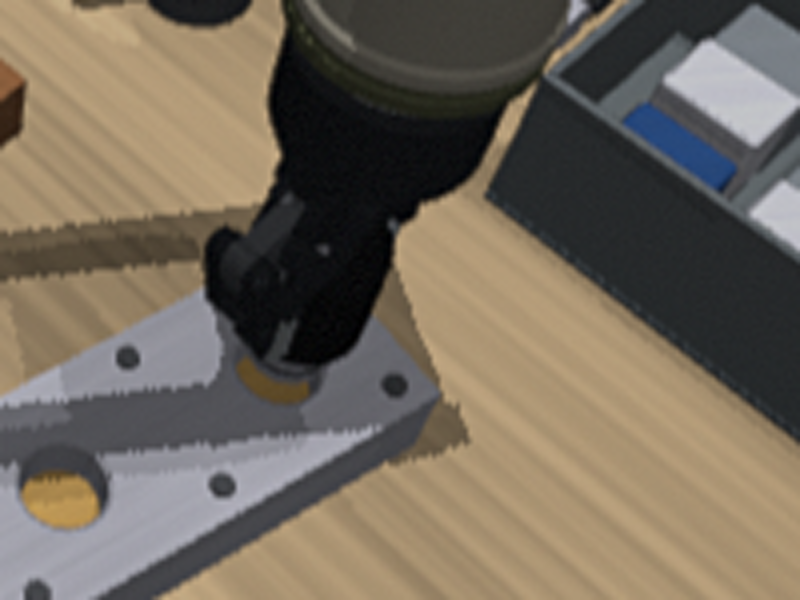

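The nose sits right over the far bore: side camera has the nose at (588.0, -308.6) and the bore at (587.6, -308.7). I go down slowly, watching the force.

```bash
python3 -m jog '[[[0,-0.008,0.1,0,0,0,0],[0,0,0.08,0,0,0,0],[0,0,0.06,0,0,0,0],[0,0,0.06,0,0,0,0],[0,0,0.06,0,0,0,0],[0,0,0,0,0,0,0]]]'; python3 -m jog '[[[0,0,0.06,0,0,0,0],[0,0,0.06,0,0,0,0],[0,0,0,0,0,0,0]]]'
```

```text
time: 9.45
tool_pos: [588.3, -309.5, 83.5]
tcp_rot: [-180.0, -0.0, 89.7]
ft_force: [0.7, -0.3, -7.0]
finger_gap: 50.9
time: 9.82
tool_pos: [588.3, -309.4, 77.5]
tcp_rot: [180.0, -0.0, 89.7]
ft_force: [2.4, 0.5, -6.7]
finger_gap: 50.9
```

```bash
python3 -m jog '[[[0,0,0.05,0,0,0,0],[0,0,0.05,0,0,0,0],[0,0,0.05,0,0,0,0],[0,0,0.05,0,0,0,0],[0,0,0,0,0,0,0]]]'; python3 -m jog '[[[0,0,0.04,0,0,0,0],[0,0,0.04,0,0,0,0],[0,0,0.04,0,0,0,0],[0,0,0,0,0,0,0]]]'
```

```text
time: 10.45
tool_pos: [588.4, -309.7, 68.2]
tcp_rot: [180.0, 0.0, 89.7]
ft_force: [-1.6, 0.6, 0.8]
finger_gap: 51.3
time: 10.95
tool_pos: [588.4, -309.6, 61.5]
tcp_rot: [180.0, 0.0, 89.7]
ft_force: [0.4, 0.6, 0.1]
finger_gap: 50.9
```

```bash
python3 -m jog '[[[0,0,0.03,0,0,0,0],[0,0,0.03,0,0,0,0],[0,0,0,0,0,0,0]]]'; python3 -m jog '[[[0,0,0.02,0,0,0,0],[0,0,0,0,0,0,0]]]';python3 -m jog '[[[0,0,0.02,0,0,0,0],[0,0,0,0,0,0,0]]]'
```

```text
time: 11.32
tool_pos: [588.4, -309.6, 58.7]
tcp_rot: [180.0, 0.0, 89.7]
ft_force: [1.2, 0.5, 0.9]
finger_gap: 51.2
time: 11.58
tool_pos: [588.4, -309.6, 57.8]
tcp_rot: [180.0, 0.0, 89.7]
ft_force: [1.2, 0.3, 1.0]
finger_gap: 50.9
time: 11.82
tool_pos: [588.4, -309.6, 57.2]
tcp_rot: [180.0, 0.0, 89.7]
ft_force: [-0.9, 2.7, 5.0]
finger_gap: 51.0
```

```bash
python3 -m jog '[[[0,0,0.015,0,0,0,0],[0,0,0,0,0,0,0]]]';python3 -m jog '[[[0,0,0.01,0,0,0,0],[0,0,0,0,0,0,0]]]'
```

```text
time: 12.08
tool_pos: [588.4, -309.6, 57.2]
tcp_rot: [180.0, 0.0, 89.7]
ft_force: [-4.5, 3.0, 10.4]
finger_gap: 51.2
time: 12.32
tool_pos: [588.5, -309.7, 57.2]
tcp_rot: [180.0, 0.0, 89.7]
ft_force: [-5.5, 5.4, 12.9]
finger_gap: 51.2
```

It stopped at z 57.2, with the force rising to about 13 N, so B is seated. Releasing, retreating and looking.

```bash
python3 -m jog '[[[0,0,0,0,0,0,1],[0,0,0,0,0,0,1],[0,0,0,0,0,0,1],[0,0,0,0,0,0,1],[0,0,0,0,0,0,1]]]'; python3 -m jog '[[[0,0,-0.3,0,0,0,1],[0,0,-0.7,0,0,0,1],[0,0,-0.8,0,0,0,1],[0,0,-0.5,0,0,0,1],[0.6,-0.05,0,0,0,0,1],[0.9,-0.05,0,0,0,0,1],[0.9,-0.1,0,0,0,0,1],[0.9,-0.1,0,0,0,0,1],[0.9,-0.1,0,0,0,0,1],[0.9,-0.1,0,0,0,0,1],[0.9,0,0,0,0,0,1],[0.78,0,0,0,0,0,1]]]'; python3 -m jog '[[[0,0,0,0,0,0,1],[0,0,0,0,0,0,1]]]'
python3 - <<'E'
from h import *
im,P=cloud("side"); cv2.imwrite("pics/s3.png",cv2.resize(im[100:340,160:480,::-1],(800,600),interpolation=cv2.INTER_CUBIC))
x,y,z=P[...,0],P[...,1],P[...,2]
m=(z>92)&(z<112)&(abs(x-589)<30)&(abs(y+309)<30); print("can top z",np.percentile(z[m],[10,50,90]).round(1),m.sum())
E
```

```text
time: 12.95
tool_pos: [588.2, -309.6, 55.4]
tcp_rot: [-180.0, -0.0, 89.7]
ft_force: [0.2, 0.9, 0.7]
finger_gap: 85.5
time: 14.45
tool_pos: [565.3, 31.2, 172.2]
tcp_rot: [179.9, -0.0, 89.7]
ft_force: [0.0, 0.4, -0.2]
finger_gap: 85.2
time: 14.7
tool_pos: [565.4, 29.2, 171.5]
tcp_rot: [179.9, 0.0, 89.7]
ft_force: [-0.3, -1.0, -0.7]
finger_gap: 85.4
can top z [ 99.6 104.3 107.7] 838
```

View pics/s3.png

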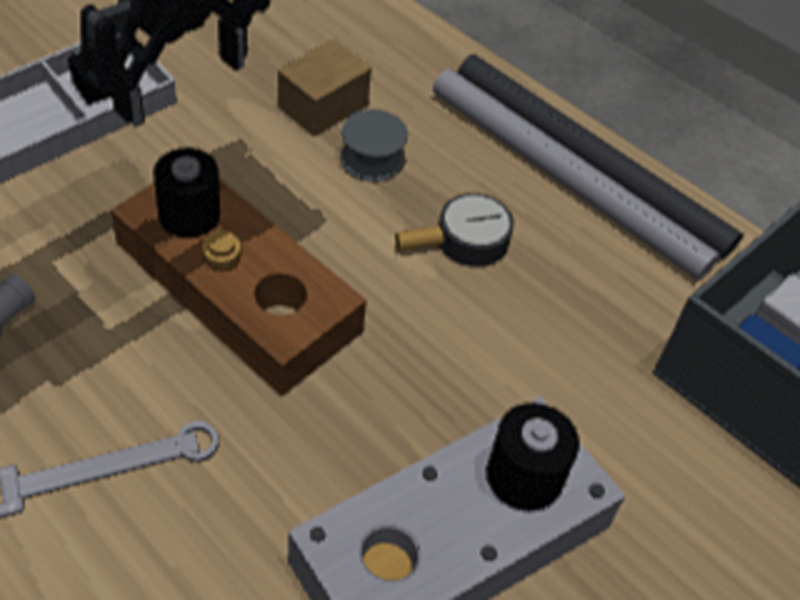

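B stands flush on the block (can at (533,455) in the crop, top z 104-105 as expected), and the adapter is undisturbed at (222,250). Next is cartridge A.

```bash
python3 -m jog '[[[0,-0.036,0.6,0,0,0,1],[0,0,0.7,0,0,0,1],[0,0,0.5,0,0,0,1],[0,0,0.3,0,0,0,1],[0,0,0.2,0,0,0,1],[0,0,0.1,0,0,0,1],[0,0,0,0,0,0,1],[0,0,0,0,0,0,1]]]'; python3 -m jog '[[[0,0,0,0,0,0,0],[0,0,0,0,0,0,0],[0,0,0,0,0,0,0],[0,0,0,0,0,0,0],[0,0,0,0,0,0,0],[0,0,0,0,0,0,0],[0,0,0,0,0,0,0]]]' 60
```

```text
time: 15.75
tool_pos: [563.9, 29.6, 51.4]
tcp_rot: [179.9, 0.0, 89.7]
ft_force: [0.3, -0.3, 0.4]
finger_gap: 85.2
time: 16.62
tool_pos: [563.6, 29.6, 51.3]
tcp_rot: [180.0, -0.0, 89.7]
ft_force: [-1.7, 0.4, 5.9]
finger_gap: 51.2
```

```bash
python3 -m jog '[[[0,0,-0.08,0,0,0,0],[0,0,-0.08,0,0,0,0],[0,0,0,0,0,0,0],[0,0,0,0,0,0,0],[0,0,0,0,0,0,0]]]'; for i in 1 2 3 4; do python3 -m jog '[[[0,0,0,0,0,0,0],[0,0,0,0,0,0,0]]]' | grep -E "tool_pos|force|gap"; done
```

```text
time: 17.25
tool_pos: [563.0, 29.6, 58.2]
tcp_rot: [-180.0, -0.0, 89.7]
ft_force: [-0.4, 1.1, -5.0]
finger_gap: 50.7
tool_pos: [563.2, 29.6, 58.4]
ft_force: [0.4, 0.2, -6.6]
finger_gap: 50.9
tool_pos: [563.3, 29.6, 58.5]
ft_force: [-0.5, -0.3, -6.6]
finger_gap: 50.8
tool_pos: [563.2, 29.6, 58.5]
ft_force: [-0.8, 0.4, -5.5]
finger_gap: 50.9
tool_pos: [563.3, 29.6, 58.6]
ft_force: [-1.2, -0.4, -5.8]
finger_gap: 51.1
```

Steady at about 6.1 N, so A is heavy too and goes to the near bore.

```bash
python3 -m jog '[[[0,0,-0.5,0,0,0,0],[0,0,-0.6,0,0,0,0],[0,0,-0.53,0,0,0,0],[-0.4,-0.12,0,0,0,0,0],[-0.8,-0.2,0,0,0,0,0],[-0.85,-0.2,0,0,0,0,0],[-0.85,-0.22,0,0,0,0,0],[-0.85,-0.22,0,0,0,0,0],[-0.85,-0.22,0,0,0,0,0],[-0.85,-0.22,0,0,0,0,0],[-0.6,-0.22,0,0,0,0,0],[-0.32,0,0,0,0,0,0]]]'; python3 -m jog '[[[0,0,0,0,0,0,0],[0,0,0,0,0,0,0],[0,0,0.3,0,0,0,0],[0,0,0.3,0,0,0,0],[0,0,0.14,0,0,0,0],[0,0,0,0,0,0,0],[0,0,0,0,0,0,0],[0,0,0,0,0,0,0]]]'
cat > nose.py <<'E'
from h import *
from scipy.optimize import least_squares
im,P=cloud("side"); x,y,z=P[...,0],P[...,1],P[...,2]
m=(z>64)&(z<88)&(abs(x-480)<40)&(abs(y+288)<40); Q=P[m][:,:2]
s=least_squares(lambda p:np.hypot(*(Q-p).T)-17,[481,-288],loss="soft_l1"); print("nose",s.x.round(1),len(Q),np.abs(s.fun).mean().round(2),"bore(side) 479.4 -288.5", telemetry.sense()["tool_pos"].round(1))
E
python3 nose.py
```

```text
time: 19.75
tool_pos: [478.5, -290.3, 138.6]
tcp_rot: [-179.9, -0.0, 89.6]
ft_force: [-0.2, 0.5, -5.4]
finger_gap: 50.9
time: 20.75
tool_pos: [481.0, -288.8, 103.8]
tcp_rot: [179.9, 0.0, 89.7]
ft_force: [-0.5, -0.2, -6.4]
finger_gap: 50.9
nose [ 480. -288.] 42 0.47 bore(side) 479.4 -288.5 [ 481.  -288.8  103.7]
```

The nose is 0.6/0.5 mm off. I correct that and lower.

```bash
python3 -m jog '[[[-0.01,-0.012,0.1,0,0,0,0],[0,0,0.08,0,0,0,0],[0,0,0.06,0,0,0,0],[0,0,0.06,0,0,0,0],[0,0,0.06,0,0,0,0],[0,0,0,0,0,0,0]]]'; python3 -m jog '[[[0,0,0.06,0,0,0,0],[0,0,0.06,0,0,0,0],[0,0,0,0,0,0,0]]]'
```

```text
time: 21.55
tool_pos: [480.0, -288.9, 84.8]
tcp_rot: [180.0, -0.0, 89.7]
ft_force: [0.9, 0.2, -6.5]
finger_gap: 50.9
time: 21.92
tool_pos: [480.0, -288.9, 78.8]
tcp_rot: [180.0, -0.0, 89.7]
ft_force: [2.2, 0.0, -6.3]
finger_gap: 50.6
```

```bash
python3 -m jog '[[[0,0,0.05,0,0,0,0],[0,0,0.05,0,0,0,0],[0,0,0.05,0,0,0,0],[0,0,0.05,0,0,0,0],[0,0,0,0,0,0,0]]]'; python3 -m jog '[[[0,0,0.04,0,0,0,0],[0,0,0.04,0,0,0,0],[0,0,0.04,0,0,0,0],[0,0,0.03,0,0,0,0],[0,0,0,0,0,0,0]]]'
```

```text
time: 22.55
tool_pos: [480.0, -288.9, 68.7]
tcp_rot: [180.0, -0.0, 89.7]
ft_force: [3.4, 0.9, -8.0]
finger_gap: 51.2
time: 23.18
tool_pos: [480.1, -289.1, 61.6]
tcp_rot: [180.0, 0.0, 89.7]
ft_force: [0.5, 2.1, 1.8]
finger_gap: 50.8
```

```bash
python3 -m jog '[[[0,0,0.03,0,0,0,0],[0,0,0.03,0,0,0,0],[0,0,0,0,0,0,0]]]'; python3 -m jog '[[[0,0,0.02,0,0,0,0],[0,0,0,0,0,0,0]]]';python3 -m jog '[[[0,0,0.02,0,0,0,0],[0,0,0,0,0,0,0]]]';python3 -m jog '[[[0,0,0.015,0,0,0,0],[0,0,0,0,0,0,0]]]'
```

```text
time: 23.55
tool_pos: [480.1, -289.1, 58.4]
tcp_rot: [180.0, 0.0, 89.7]
ft_force: [2.7, 2.3, 1.4]
finger_gap: 50.8
time: 23.8
tool_pos: [480.1, -289.1, 57.6]
tcp_rot: [180.0, 0.0, 89.7]
ft_force: [2.7, 2.6, 2.1]
finger_gap: 50.9
time: 24.05
tool_pos: [480.1, -289.1, 56.6]
tcp_rot: [180.0, 0.0, 89.7]
ft_force: [2.5, 1.1, 2.7]
finger_gap: 50.4
time: 24.3
tool_pos: [480.2, -289.1, 56.3]
tcp_rot: [180.0, 0.0, 89.7]
ft_force: [0.2, 4.8, 6.4]
finger_gap: 51.3
```

```bash
python3 -m jog '[[[0,0,0.015,0,0,0,0],[0,0,0,0,0,0,0]]]';python3 -m jog '[[[0,0,0.012,0,0,0,0],[0,0,0,0,0,0,0]]]'
```

```text
time: 24.55
tool_pos: [480.2, -289.1, 56.3]
tcp_rot: [180.0, 0.0, 89.7]
ft_force: [-2.5, 4.9, 14.1]
finger_gap: 50.8
time: 24.8
tool_pos: [480.2, -289.1, 56.3]
tcp_rot: [180.0, 0.0, 89.7]
ft_force: [-5.1, 6.5, 19.1]
finger_gap: 50.8
```

Seated at z 56.3 with 19 N. Releasing, retreating and inspecting.

```bash
python3 -m jog '[[[0,0,0,0,0,0,1],[0,0,0,0,0,0,1],[0,0,0,0,0,0,1],[0,0,0,0,0,0,1],[0,0,0,0,0,0,1]]]'; python3 -m jog '[[[0,0,-0.3,0,0,0,1],[0,0,-0.7,0,0,0,1],[0,0,-0.8,0,0,0,1],[0,0,-0.7,0,0,0,1],[0.6,0,0,0,0,0,1],[0.9,0,0,0,0,0,1],[0.9,0,0,0,0,0,1],[0.9,0,0,0,0,0,1],[0.6,0,0,0,0,0,1],[0,0,0,0,0,0,1],[0,0,0,0,0,0,1]]]'
python3 - <<'E'
from h import *
S=[]
for n in("top","side"):
    im,P=cloud(n); S.append(cv2.resize(im[:,:,::-1],(400,300),interpolation=cv2.INTER_AREA) if n=="top" else cv2.resize(im[200:350,270:470,::-1],(400,300)))
    x,y,z=P[...,0],P[...,1],P[...,2]
    for c in((588.9,-308.7),(480.9,-288.3)):
        m=(z>92)&(np.hypot(x-c[0],y-c[1])<30)
        f=m&(np.hypot(x-c[0],y-c[1])>12)&(np.hypot(x-c[0],y-c[1])<22); f&=z>np.median(z[f])-3
        A=np.c_[x[f]-c[0],y[f]-c[1],np.ones(f.sum())]; k=np.linalg.lstsq(A,z[f],rcond=None)[0]
        print(n,"top z %.1f tilt deg"%k[2],np.degrees(k[:2]).round(1),f.sum())
cv2.imwrite("pics/end.png",np.hstack(S))
E
```

```text
time: 25.42
tool_pos: [479.9, -289.0, 54.3]
tcp_rot: [-180.0, -0.0, 89.7]
ft_force: [0.8, -0.1, -0.2]
finger_gap: 85.3
time: 26.8
tool_pos: [481.4, -94.6, 180.4]
tcp_rot: [179.9, 0.0, 89.7]
ft_force: [-0.1, 0.7, 0.3]
finger_gap: 85.1
top top z 0.0 tilt deg [0. 0.] 0
top top z 0.0 tilt deg [0. 0.] 0
side top z 104.4 tilt deg [-0.3  0.1] 370
side top z 104.5 tilt deg [-0.4 -0.1] 435
  return _methods._mean(a, axis=axis, dtype=dtype,
  ret = ret.dtype.type(ret / rcount)
```

View pics/end.png

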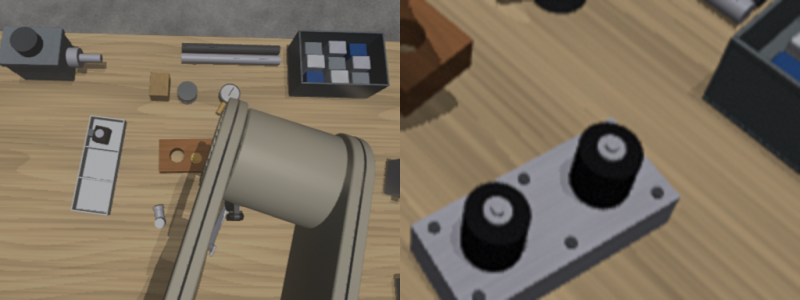

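Both cans stand upright on the block (right half, at (495,225) and (606,165)). They are at the same height, side reading 104.4-104.5 against block top 49.3, i.e. 55 mm above it, with tilt under 0.5°. The bystanders that show are in place. Handing in.

```bash
python3 -c "
from bench import job; print(job.hand_in())"
```

```text
the job is handed in; nothing more can be done
None
```

Both cartridges weighed heavy, about 5.8 N and 6.1 N (roughly 0.6 kg). I put them one at a time into the far and near bores of the steel block and handed the job in at about 27 s of the 59 s allowed. The tray pockets stayed empty because neither was light.

**Seating:** each was pushed down until the can met the block, with a wrist force reading of 13 N for the first and 19 N for the second. In the side camera both can tops are about 55 mm above the block's top, with tilt under 0.5°, so they sit flush.

**At hand-in:** the gripper was open and clear at about z 180 mm.

**Checks that were limited or disagreed:**
- The arm blocked the top camera's view of the block at the end, so the final seating check rests on the side camera and the contact forces.
- The two cameras differed by 2 to 3 mm in x throughout. I averaged them and corrected using the side camera before each insertion.
- I saw no bystander moved. The adapter was seen in place after the first cartridge, but the arm largely hid it and the wrench in the last picture.

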